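# Swing the drain hook over the drip tray and hang the dissolver stirrer

## Robot

A 6-joint arm with a two-finger parallel gripper is mounted at the origin on the work surface. World frame = base frame: x ahead of the robot, y to its left, z up, the work surface at z = 0. Lengths are in m, angles in rad, forces in N, time in s.
With the tool pointing down it reaches from about 0.35 to 0.775 m from the base axis. Payload 7.3 kg.
Tool frame: the origin (TCP) lies at the very end of the fingers, on their centre line; the grasp point (between the pads) lies 19 mm behind it; z points along the fingers, y is the line along which they close (so a half turn about z gives the same grasp; the last joint's range is limited). The gripper opens to 92 mm and grips with 3 to 60 N. Pads are 19 mm wide; open, the fingers measure 130 mm over their backs; the gripper's body (75 mm by 190 mm) begins 47 mm behind the grasp point.
Start: joints at [-1.419, 0.342, 1.524, -0, 1.275, -0.146], TCP at [0.154, -0.502, 0.227] pointing down, gripper open.
Joint ranges: [-2.53, 2.53], [-0.77, 2.02], [0.04, 2.7], [-1, 4.14], [0.28, 2.66], [-3.11, 3.11]. Speed limits (rad/s): [2.57, 2.57, 3.14, 3.14, 3.14, 3.14].

## Interface

Orientations are given as [roll, pitch, yaw] about the fixed x, y, z axes, in that order (R = Rz(yaw) Ry(pitch) Rx(roll)).
In Python, from cell import robot, read_camera, get_calibration gives the robot as it stands. The module is installed in compiled form; this text tells all that it offers.
- The arm moves only by the tool send_rows, never from a script. Its argument "plan" is a list of rows, each a list of 2 entries, a list of its own where there are three numbers: the shift along the tool's x, y, z as a fraction of full scale, then the turn, a rotation vector about the tool's x, y, z as a fraction of full scale. A call has exactly 10 rows; each row shifts and turns the commanded pose from where the row before left it, along the tool's axes as they then stand; what a row does not reach is not made up. Full scale, the value 1, is 0.025 m for a shift and 90 degrees for a turn. A row lasts 1/8 s, in which the tool goes at most 62.5 mm and 10.7 degrees, less where a joint would pass 70% of its speed; a pose out of reach is approached as far as the arm can. A call with a number of a shift or a turn outside -1 to 1 is refused whole. A call with a gripper value outside its range is refused whole. "gripper" is the opening, from -1 (shut) to 1 (fully open), so that 0 is half open, set as the call begins (left out, the last holds). The fingers move at their own pace and stop on an object; "force" is the grip in N (left out, the last holds). Time passes only in rows, so rows that do not move let the fingers close, or fill a call up. It gives the time, the measured TCP pose, the force, the opening and the grip force at its end, in the units of the state.
- robot.observe(): the state, without advancing time (a new reading comes with each control period).
- read_camera(name): name is "side" or "top" or "wrist"; returns (picture, depth): 384x512x3 uint8, blue, green, red; 384x512 float32, m along the optical axis (not along the pixel's ray), 0 where there is no reading.
- get_calibration(name): a dict with "intrinsics" (3x3 intrinsics, pixels), "rvec" (rotation vector, rad) and "tvec" (3), from world to camera coordinates, as OpenCV has them. Camera axes: x right, y down, z forward; pixel columns grow to the right and rows downward; lengths in m; the calibration is good to about 2 mm. A picture is of the moment at which its call begins: read the wrist's pose just before it. get_calibration takes no time and is no camera call; for the wrist camera it gives the pose at the moment of the call.
- robot.hand_in(): hands the job in; it is judged then, once.
The state is a dict: "time": time; "qpos": joint angles; "qvel": joint speeds; "joint_efforts": joint torques, N m; "tool_pos": TCP position; "tool_rot": TCP orientation; "contact_force": force on the tool from outside, world axes, zero at the start; "torque": the same for the moment, N m; "opening": finger opening in m; "grip_force": force on a finger pad.
Only numpy, scipy, OpenCV 4.12 (cv2) and the standard library are available. Lean on these libraries where they do the work, as an engineer would, in place of code of your own. Each camera call takes 0.05 s, during which the arm holds its last target. There are 200 camera calls.

## Task

Hang the rinsed dissolver stirrer up to drain over the drip tray. First, while the stirrer still stands on the bench, swing the stand's swivel hook round to the drip-tray side until it comes up against its rubber-sleeved stop pin, and lean it in firmly for a moment but without forcing it. Then hang the stirrer by its eye on the hook, behind the upturned end, and let go, the hook still facing the tray. Leave the other things on the bench where they are.

Things in the scene. Friction and masses are not known exactly. Their poses are not given: they have to be found in the camera images.
- stand: bolted steel post, 20 mm thick and 186 mm tall on a round foot (68 mm across, 14 mm high); origin at the centre of its foot on the bench, z up. Its -x axis points roughly to the robot, midway between the drip tray and the stir plate, which stand to its two sides (+y and -y). On top of it sit the collar with the stop pins and the swivel hook
- hook_axis (a point): point on the hook's vertical turning axis, at the height of the hook bar's centre line (200 mm above the bench); a 26 mm hub surrounds it, its top 10 mm above this point. Below is the collar, a disc 94 mm across, its top 189 mm above the bench. Nothing up here stands higher than the hub, the pins and the upturned end
- cushion (a joint): give of the two stop pins (rubber-sleeved, 8 mm thick, 40 mm from the hook's axis, tops 10 mm above the bar's centre line): 0 at rest, plus when the hook is pushed counter-clockwise seen from above. 20 N m per rad: 0.012 rad while the hook merely turns, 0.03 to 0.07 (7 to 16 N at 85 mm from the axis) when leaned firmly on a pin; beyond 0.08 (19 N) it is forced
- swivel: the swivel hook, hub and bar; origin at hook_axis, its -x axis points outward along the bar, z up. It turns both ways between two stop pins against steady dry friction (0.25 N m: 3 N at 85 mm from the axis), and stays where it is left. Where the pins are set varies: the bar meets one 1.05 to 1.75 rad from the stand's -x direction, on either side; this must be felt
- hook_end (a point): outer end of the straight level hook bar, on its centre line, 105 mm from hook_axis; its axes are swivel's. The bar is round, 7 mm thick; at this end it turns up: the upturned end's top lies 13 mm above the bar's centre line, its outer face 6 mm beyond this point
- stirrer: steel dissolver stirrer, 164 mm tall, about 0.26 kg, standing upright on its toothed disc (60 mm across, 11 mm high with its teeth); origin at the centre of the disc's underside, z up along the shaft (10 mm thick). Near the top is a ring eye (see eye) and above that an upright flat grip tab (see tab)
- eye (a point): centre of the stirrer's ring eye, 106 mm above the disc's underside; the round hole is 28 mm across, the wire 7 mm thick, the hole's axis along the stirrer's x axis. When it hangs properly the eye's centre lies about 10 mm below the bar's centre line
- tab (a point): centre of the stirrer's flat grip tab, 144 mm above the disc's underside: 10 mm thick along the stirrer's x, 18 mm wide along its y, 40 mm tall (124 to 164 mm above the underside)
- drip_tray: shallow open steel tray, 110 x 130 x 18 mm, fixed beside the stand, on either side; origin at the centre of its underside
- stir_plate: low white stirring plate, 110 x 125 x 44 mm, fixed on the stand's other side; origin at the centre of its underside
- jar: bystander: closed jar with a metal cap, 60 mm across, 85 mm tall; origin at the centre of its underside
- bottle: bystander: amber bottle, 52 mm across, 115 mm tall; origin at the centre of its underside
- boss_head: bystander: black clamp boss head, 45 mm tall; origin under its centre
- beaker: bystander: glass beaker, 68 mm across, 85 mm tall; origin at the centre of its underside
- spare_disc: bystander: loose steel disc with a hub, 56 mm across, 40 mm tall; origin at the centre of its underside
- spatula: bystander: flat spatula, 160 mm long, lying on the bench; origin under its middle
Things that resemble listed ones, but are neither listed nor needed, are in the scene too. Leave any green look-alike of the stand alone.

How it is judged:
On the way, in this order (a step that is already met when the one before it is completed fails the run):
1. the hook, on the drip-tray side, is leaned firmly on its stop pin, the stirrer still standing on the bench ((value of joint cushion above 0.03 rad or value of joint cushion below -0.03 rad) and horizontal distance between hook_end and drip_tray below 0.055 m and distance of stirrer from where it was at the start of the episode below 0.03 m), for 0.2 s.
2. the stirrer's eye hangs on the hook (x of eye in the frame of hook_end between 0 and 0.055 m and z of eye in the frame of hook_end between -0.016 and -0.006 m and contact force between stirrer and swivel above 0.5 N), for 0.2 s.
At the end, for the whole second after the job is handed in: The hook faces the drip tray (its end within 55 mm of the tray's middle, seen from above), and the stirrer hangs from it by its eye, on the level part of the bar within 55 mm behind the upturned end, upright within 0.2 rad and nearly still (under 60 mm/s) (horizontal distance between hook_end and drip_tray below 0.055 m and x of eye in the frame of hook_end between 0 and 0.055 m and y of eye in the frame of hook_end between -0.01 and 0.01 m and z of eye in the frame of hook_end between -0.016 and -0.006 m and angle between stirrer's own z axis and vertical below 0.2 rad and linear speed of stirrer below 0.06 m/s); the robot touches nothing.
It fails at once if the stop was forced (its pins gave by more than 0.08 rad) (value of joint cushion above 0.08 rad or value of joint cushion below -0.08 rad).
It fails at once if another thing on the bench was moved by more than 30 mm (distance of any of jar, bottle, boss_head, beaker, spare_disc, spatula from where it was at the start of the episode above 0.03 m).
It also fails if it takes over 72 s, if anything falls off the work surface, if the arm or the gripper's body presses on something with over 40 N, if the wrist force passes 120 N, or if a joint passes its speed limit or range.

## Working session

There is one attempt and no reset: what is moved stays moved. The work goes in short steps, Python scripts to look and compute and a tool call to move; the robot and the scene stay as the last step left them, time stands still between calls to the robot, and variables do not carry over. Pictures are saved under pics/ and viewed, at most 10 in all, crops included, and the job is handed in when it is done.

Besides the shell and the picture viewer there is one more tool, called after "Call:" by a JSON object that holds its "api" and its "payload". send_rows: Moves the arm, as the interface text tells. Shift numbers are shares of 0.025 m and turn numbers shares of 90 degrees, none past 1 either way. Its arguments: {"type":"object","properties":{"plan":{"type":"array"},"gripper":{"type":"number"},"force":{"type":"number"}},"required":["plan"]}

```bash
mkdir -p pics; cat > h.py <<'E'
import numpy as np, cv2
from cell import robot, read_camera, get_calibration
def cam(n):
    c=get_calibration(n); p,d=read_camera(n)
    R=cv2.Rodrigues(np.array(c["rvec"],float))[0]; t=np.array(c["tvec"],float).reshape(3); K=np.array(c["intrinsics"])
    v,u=np.mgrid[0:384,0:512]
    P=np.stack([(u-K[0,2])/K[0,0]*d,(v-K[1,2])/K[1,1]*d,d],-1)
    W=(P-t)@R
    W[d==0]=np.nan
    return p,d,W,(K,R,t)
def proj(X,c):
    K,R,t=c; q=(R@np.array(X)+t); q=K@q; return q[:2]/q[2]
E
python3 - <<'E'
from h import *
o=robot.observe(); print(o)
a=cam("top");b=cam("side")
np.savez("a.npz",tp=a[0],tw=a[2],sp=b[0],sw=b[2])
for n,x in(("top",a),("side",b)):
    cv2.imwrite(f"pics/{n}0.png",x[0]); K,R,t=x[3]; print(n,-R.T@t,R[2],K[0,0])
E
```

```text
{'time': 0.0, 'qpos': array([-1.41903920e+00,  3.42712688e-01,  1.52501854e+00, -4.48555506e-06,
        1.27540243e+00, -1.45982225e-01]), 'qvel': array([ 0.00062218, -0.00022884,  0.00080303, -0.00120411, -0.00061739,
       -0.0010937 ]), 'joint_efforts': array([ 7.28855812e-04, -4.31244242e+01, -2.44217867e+01,  7.19269621e-02,
        5.60423511e-02, -1.24632584e-04]), 'tool_pos': array([ 0.15398016, -0.5014829 ,  0.22604964]), 'tool_rot': array([-3.14006741e+00, -2.19917772e-04,  2.97740493e-01]), 'contact_force': array([-0.71927444, -0.71256319,  0.01418933]), 'torque': array([-0.03185815, -0.02042337, -0.00884261]), 'grip_force': 0.0, 'opening': 0.09182065276709273}
top [0.33445018 0.00970833 1.23221994] [ 0.16064872 -0.02693923 -0.98664394] 373.99663564832224
side [ 0.42205752 -0.95502386  0.81489694] [ 0.07310284  0.8096702  -0.58231446] 468.7986159203899
```

View pics/top0.png

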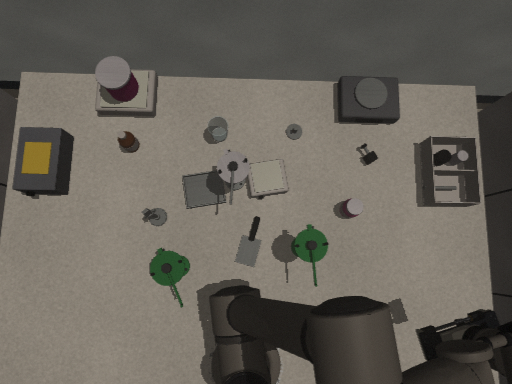

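View pics/side0.png

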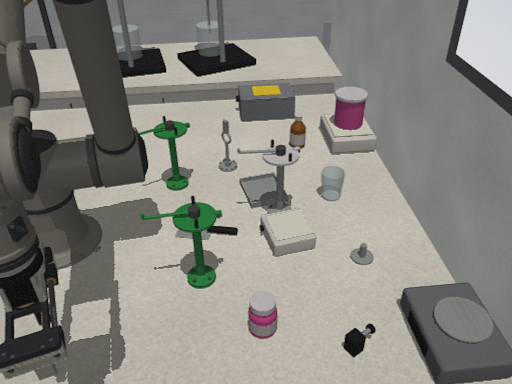

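Top view: the grey stand is at (233,167) with its bar running to (232,205). The tray is at (204,190), on the +y side, and the stir plate at (268,177). Stirrer candidates are the upright thing with an eye at (155,216) in top and (227,150) in side, and the low spare disc at (293,131) in top. Stand candidates are the grey one and two green look-alikes at (310,245) and (168,268). I choose the grey stand and the object at (155,216).

```bash
python3 - <<'E'
from h import *
z=np.load("a.npz")
tp,tw,sp,sw=[z[k] for k in("tp","tw","sp","sw")]
A=cv2.resize(tp[120:240,130:300],None,fx=4.6,fy=4.6,interpolation=cv2.INTER_CUBIC)[:, :800]
B=cv2.resize(sp[105:225,205:325],None,fx=4.6,fy=4.6,interpolation=cv2.INTER_CUBIC)
cv2.imwrite("pics/ca.png",A);cv2.imwrite("pics/cb.png",B)
def pr(n,m,W):
    q=W[m]; print(n,len(q),np.round(np.median(q,0),4),np.round(q.min(0),4),np.round(q.max(0),4))
def box(W,x0,x1,y0,y1,z0,z1): return (W[...,0]>x0)&(W[...,0]<x1)&(W[...,1]>y0)&(W[...,1]<y1)&(W[...,2]>z0)&(W[...,2]<z1)
for n,(u,v) in dict(hub=(233,167),barend=(232,204),tray=(204,190),plate=(268,177),stirrer=(157,217),tabtop=(147,214)).items(): print(n,np.round(tw[v,u],3))
for n,(u,v) in dict(tab=(226,125),ring=(227,140),disc=(228,166),hub=(281,151),barend=(240,151)).items(): print("s",n,np.round(sw[v,u],3))
for W,n in((tw,"top"),(sw,"side")):
    s=box(W,.3,.8,-.15,.4,.18,.215)
    q=W[s]; print(n,len(q))
    c=tw[217,157]
    for lo,hi in((.003,.02),(.02,.08),(.085,.125),(.13,.17)):
        m=box(W,c[0]-.06,c[0]+.06,c[1]-.06,c[1]+.06,lo,hi)
        if m.any(): pr((n,lo),m,W)
E
```

```text
hub [0.577 0.05  0.212]
barend [ 0.501  0.058 -0.   ]
tray [0.546 0.152 0.003]
plate [ 0.587 -0.058  0.04 ]
stirrer [0.451 0.298 0.018]
tabtop [0.448 0.3   0.135]
s tab [0.455 0.295 0.149]
s ring [ 0.46   0.474 -0.006]
s disc [0.454 0.293 0.004]
s hub [0.582 0.04  0.202]
s barend [0.48  0.053 0.202]
top 1568
('top', 0.003) 246 [0.4481 0.2954 0.0049] [0.3945 0.2395 0.003 ] [0.5108 0.3574 0.0198]
('top', 0.02) 19 [0.4529 0.2974 0.0406] [0.4487 0.294  0.0206] [0.4604 0.3016 0.0732]
('top', 0.085) 43 [0.453  0.2989 0.0971] [0.4406 0.2849 0.085 ] [0.466  0.3133 0.1248]
('top', 0.13) 43 [0.4531 0.2986 0.1603] [0.4449 0.2911 0.1321] [0.4622 0.3067 0.1667]
side 1150
('side', 0.003) 133 [0.4504 0.2932 0.0053] [0.4223 0.239  0.003 ] [0.5009 0.3564 0.0193]
('side', 0.02) 53 [0.4509 0.295  0.0482] [0.446  0.2899 0.0218] [0.4557 0.3048 0.0796]
('side', 0.085) 65 [0.4515 0.2946 0.1038] [0.4374 0.2766 0.0852] [0.4644 0.3138 0.1249]
('side', 0.13) 69 [0.4509 0.2936 0.1467] [0.4421 0.2851 0.1301] [0.46   0.3018 0.1653]
```

View pics/ca.png

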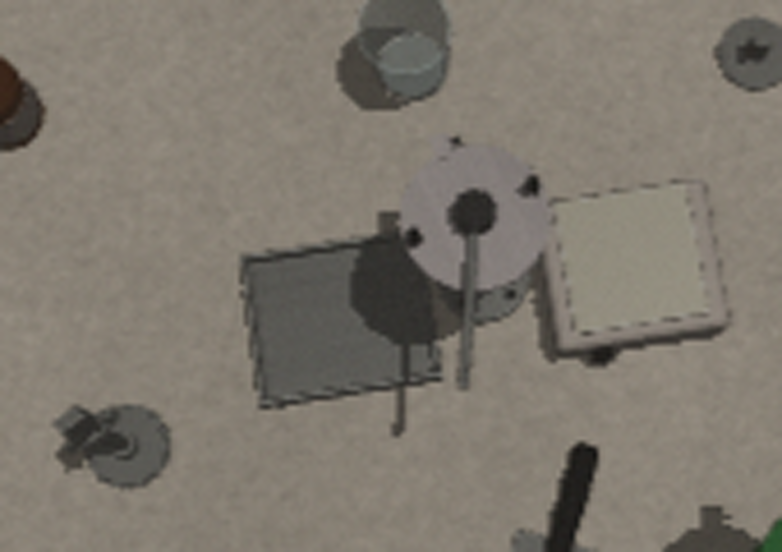

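View pics/cb.png

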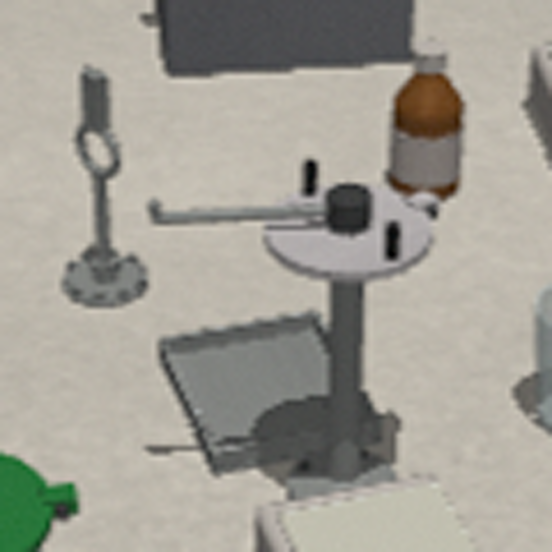

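Crops: the grey stand has its hub at about (474,212) in the top crop, with pins at (412,237) and (530,186) and the bar end at (463,385). The stirrer stands at (128,445) with its tab tilted towards (75,435). The ring and flat tab also show in the side crop at (97,150), so it is the right object.

```bash
python3 - <<'E'
from h import *
z=np.load("a.npz")
tp,tw,sp,sw=[z[k] for k in("tp","tw","sp","sw")]
def box(W,x0,x1,y0,y1,z0,z1): return (W[...,0]>x0)&(W[...,0]<x1)&(W[...,1]>y0)&(W[...,1]<y1)&(W[...,2]>z0)&(W[...,2]<z1)
R=lambda x:np.round(x,4)
for W,n in((tw,"top"),(sw,"side")):
    q=W[box(W,.5,.66,-.05,.13,.183,.194)]
    pts=(q[:,:2]*1e4).astype(np.float32); c,r=cv2.minEnclosingCircle(pts); print(n,"collar",R(np.array(c)/1e4),r/1e4,np.median(q[:,2]))
    q=W[box(W,.56,.61,.01,.08,.207,.216)]; print(" hubtop",len(q),R(q.mean(0)), R(q.min(0)),R(q.max(0)))
    q=W[box(W,.44,.535,-.05,.13,.19,.222)]
    l=cv2.fitLine(q[:,:2].astype(np.float32),cv2.DIST_HUBER,0,.01,.01).ravel(); print(" bar",len(q),R(l),"minx",q[:,0].min(),np.median(q[:,2]))
    q=W[box(W,.42,.66,.04,.27,.002,.024)]; rr=cv2.minAreaRect((q[:,:2]*1e3).astype(np.float32)); print(" tray",rr)
    for zz in((.125,.165),(.088,.122)):
        q=W[box(W,.40,.5,.24,.34,*zz)]; e,v=np.linalg.eigh(np.cov(q.T)); print(" tab",zz,R(q.mean(0)),R(np.sqrt(e)),R(v[:,0]),R(v[:,1]))
E
```

```text
top collar [0.5887 0.0529] 0.05284418334960937 0.18839837101354823
 hubtop 64 [0.5842 0.0482 0.2097] [0.5715 0.0138 0.207 ] [0.604  0.0638 0.2134]
 bar 52 [ 0.9995 -0.0305  0.5048  0.054 ] minx 0.472638315734643 0.20233763762249235
 tray ((540.2666015625, 154.91616821289062), (240.5243377685547, 228.2987518310547), 0.4433648884296417)
 tab (0.125, 0.165) [0.4532 0.2974 0.1507] [0.0024 0.0056 0.0132] [ 0.573   0.8138 -0.0969] [ 0.8194 -0.5713  0.0467]
 tab (0.088, 0.122) [0.4537 0.2992 0.1016] [0.0018 0.0104 0.0121] [0.7617 0.6477 0.0162] [-0.4073  0.4592  0.7894]
side collar [0.5856 0.0498] 0.05338901977539062 0.18766251402446343
 hubtop 51 [0.5819 0.043  0.2086] [0.5675 0.0111 0.2073] [0.6024 0.0585 0.2107]
 bar 78 [ 0.9999 -0.0129  0.5027  0.0503] minx 0.4719715323220422 0.20087959416717122
 tray ((539.3063354492188, 155.12518310546875), (235.8864288330078, 230.21453857421875), 0.219099223613739)
 tab (0.125, 0.165) [0.4507 0.2944 0.1455] [0.0027 0.0059 0.0115] [ 0.5398  0.8411 -0.0343] [ 0.8417 -0.5388  0.0341]
 tab (0.088, 0.122) [0.4509 0.2956 0.1043] [0.0024 0.0105 0.0138] [0.7407 0.6711 0.0315] [-0.2556  0.2381  0.937 ]
```

Call:
{"api": "send_rows", "payload": {"plan": [[[0.9,-0.75,-0.3],[0,0,0]],[[0.94,-0.8,-0.3],[0,0,0]],[[0.94,-0.8,-0.3],[0,0,0]],[[0.94,-0.8,-0.3],[0,0,0]],[[0.94,-0.8,-0.3],[0,0,0]],[[0.94,-0.8,-0.3],[0,0,0]],[[0.94,-0.8,-0.3],[0,0,0]],[[0.94,-0.8,0],[0,0,0]],[[0.94,-0.8,0],[0,0,0]],[[0.94,-0.8,0],[0,0,0]]], "gripper": -1, "force": 20}}

```text
time: 1.35
tool_pos: [0.3197, -0.2422, 0.279]
tool_rot: [-3.141, 0.0, 0.298]
contact_force: [-0.3, -0.2, 0.7]
opening: 0.001
grip_force: 0.0
```

Call:
{"api": "send_rows", "payload": {"plan": [[[0.94,-0.8,0],[0,0,0]],[[0.94,-0.8,0],[0,0,0]],[[0.94,-0.8,0],[0,0,0]],[[0.94,-0.8,0],[0,0,0]],[[0.94,-0.8,0],[0,0,0]],[[0.94,-0.8,0],[0,0,0]],[[0.94,-0.8,0],[0,0,0]],[[0.94,-0.8,0],[0,0,0]],[[0.94,-0.8,0],[0,0,0]],[[0.9,-0.75,0],[0,0,0]]]}}

```text
time: 2.6
tool_pos: [0.4851, 0.0164, 0.2788]
tool_rot: [-3.141, 0.001, 0.298]
contact_force: [0.6, -0.0, 0.0]
opening: 0.0008
grip_force: 0.0
```

Call:
{"api": "send_rows", "payload": {"plan": [[[0,0,0],[0,0,-0.114]],[[0,0,0],[0,0,-0.114]],[[0,0,0],[0,0,-0.114]],[[0,0,0],[0,0,-0.114]],[[0,0,0],[0,0,-0.114]],[[0,0,0],[0,0,-0.114]],[[0,0,0],[0,0,-0.114]],[[0,0,0],[0,0,-0.114]],[[0,0,0],[0,0,-0.114]],[[0,0,0],[0,0,-0.114]]]}}

```text
time: 3.85
tool_pos: [0.4846, 0.0155, 0.2788]
tool_rot: [-3.141, -0.001, 2.094]
contact_force: [0.2, 0.1, 1.2]
opening: 0.0003
grip_force: 0.0
```

Call:
{"api": "send_rows", "payload": {"plan": [[[0,0,0.5],[0,0,0]],[[0,0,0.5],[0,0,0]],[[0,0,0.5],[0,0,0]],[[0,0,0.5],[0,0,0]],[[0,0,0.5],[0,0,0]],[[0,0,0.5],[0,0,0]],[[0,0,0.43],[0,0,0]],[[0.19,0.23,0],[0,0,0]],[[0.19,0.23,0],[0,0,0]],[[0.19,0.23,0],[0,0,0]]]}}

```text
time: 5.1
tool_pos: [0.4932, 0.0368, 0.1939]
tool_rot: [3.141, 0.001, 2.089]
contact_force: [-1.2, -2.5, 0.7]
opening: 0.001
grip_force: 1.5
```

Call:
{"api": "send_rows", "payload": {"plan": [[[0.19,0.23,0],[0,0,0]],[[0.19,0.23,0],[0,0,0]],[[0.19,0.23,0],[0,0,0]],[[0.19,0.23,0],[0,0,0]],[[0.19,0.23,0],[0,0,0]],[[0.19,0.23,0],[0,0,0]],[[0.19,0.23,0],[0,0,0]],[[0,0,0],[0,0,0]],[[0,0,0],[0,0,0]],[[0,0,0],[0,0,0]]]}}

```text
time: 6.35
tool_pos: [0.5113, 0.0852, 0.1935]
tool_rot: [3.141, -0.0, 2.088]
contact_force: [-0.3, -1.4, 3.5]
opening: 0.0004
grip_force: 1.1
```

```bash
python3 - <<'E'
from h import *
p,d,W,c=cam("top"); cv2.imwrite("pics/t1.png",cv2.resize(p[120:240,130:300],None,fx=4.6,fy=4.6,interpolation=cv2.INTER_CUBIC))
print(robot.observe()["contact_force"])
E
```

```text
[ 0.86696838 -1.16653446  2.63281166]
```

View pics/t1.png

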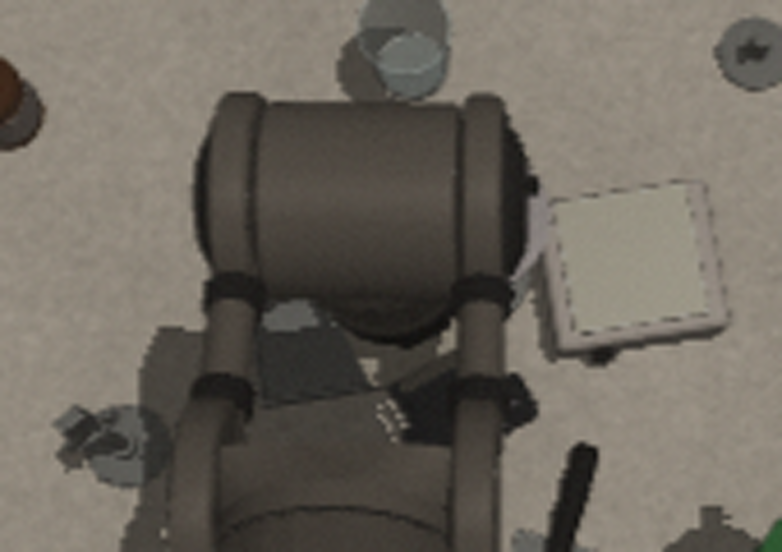

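The arm hides the hook in this view, so I will go on by force.

Call:
{"api": "send_rows", "payload": {"plan": [[[0.05,0.07,0],[0,0,0]],[[0.05,0.07,0],[0,0,0]],[[0.05,0.07,0],[0,0,0]],[[0.05,0.07,0],[0,0,0]],[[0.05,0.07,0],[0,0,0]],[[0.05,0.07,0],[0,0,0]],[[0.05,0.07,0],[0,0,0]],[[0.05,0.07,0],[0,0,0]],[[0,0,0],[0,0,0]],[[0,0,0],[0,0,0]]]}}

```text
time: 7.65
tool_pos: [0.5185, 0.1009, 0.1934]
tool_rot: [3.142, -0.0, 2.089]
contact_force: [-1.4, -2.5, 2.7]
opening: 0.0002
grip_force: 1.8
```

```bash
cat > f.py <<'E'
from h import *
fs=[];
for i in range(5):
    o=robot.observe(); fs.append(o["contact_force"]); read_camera("wrist")
f=np.mean(fs,0);yaw=o["tool_rot"][2];t=np.array([np.sin(yaw),-np.cos(yaw)]);pos=o["tool_pos"]
print(f.round(1),"push",round(-f[:2]@t,1),np.std(fs,0).round(1),pos.round(4),o["torque"].round(2))
a=np.array([.583,.0485]); c=pos[:2]+.0225*t-a; print("theta",np.arctan2(c[1],-c[0]),"r",np.hypot(*c), o["time"])
E
python3 f.py
```

```text
[-0.5 -2.9  2.8] push 1.9 [0.6 0.3 0.3] [0.5184 0.1008 0.1934] [-0.36 -0.05 -0.04]
theta 0.9539151053358107 r 0.07782103183366708 7.85
```

Call:
{"api": "send_rows", "payload": {"plan": [[[0.04,0.04,0],[0,0,0]],[[0.04,0.04,0],[0,0,0]],[[0.04,0.04,0],[0,0,0]],[[0.04,0.04,0],[0,0,0]],[[0.04,0.04,0],[0,0,0]],[[0.04,0.04,0],[0,0,0]],[[0,0,0],[0,0,0]],[[0,0,0],[0,0,0]],[[0,0,0],[0,0,0]],[[0,0,0],[0,0,0]]]}}

```text
time: 9.15
tool_pos: [0.5207, 0.1091, 0.1934]
tool_rot: [-3.142, -0.0, 2.088]
contact_force: [-1.1, -2.5, 3.0]
opening: 0.0004
grip_force: 1.8
```

```bash
python3 f.py
```

```text
[-1.  -2.5  3.2] push 2.1 [0.2 0.3 0.4] [0.5207 0.109  0.1934] [-0.39  0.02 -0.03]
theta 1.0326497605380298 r 0.08343888861311434 9.35
```

Call:
{"api": "send_rows", "payload": {"plan": [[[0,0.05,0],[0,0,0]],[[0,0.05,0],[0,0,0]],[[0,0.05,0],[0,0,0]],[[0,0.05,0],[0,0,0]],[[0,0,0],[0,0,0]],[[0,0,0],[0,0,0]],[[0,0,0],[0,0,0]],[[0,0,0],[0,0,0]],[[0,0,0],[0,0,0]],[[0,0,0],[0,0,0]]]}}

```text
time: 10.65
tool_pos: [0.524, 0.1113, 0.1932]
tool_rot: [-3.139, -0.001, 2.089]
contact_force: [-7.2, -4.4, 4.7]
opening: 0.0006
grip_force: 4.0
```

```bash
python3 f.py
```

```text
[-6.4 -3.   4.8] push 7.1 [0.5 0.8 0.3] [0.524  0.1113 0.1932] [-0.43  0.89  0.08]
theta 1.0804801822029346 r 0.08379851325942642 10.85
```

Call:
{"api": "send_rows", "payload": {"plan": [[[0,0.04,0],[0,0,0]],[[0,0.04,0],[0,0,0]],[[0,0,0],[0,0,0]],[[0,0,0],[0,0,0]],[[0,0,0],[0,0,0]],[[0,0,0],[0,0,0]],[[0,0,0],[0,0,0]],[[0,0,0],[0,0,0]],[[0,0,0],[0,0,0]],[[0,0,0],[0,0,0]]]}}

```text
time: 12.15
tool_pos: [0.525, 0.112, 0.1931]
tool_rot: [-3.137, -0.001, 2.089]
contact_force: [-9.2, -3.7, 6.3]
opening: 0.0004
grip_force: 5.4
```

```bash
python3 f.py
```

```text
[-8.7 -4.1  6.1] push 9.6 [0.6 0.3 0.3] [0.5251 0.112  0.1931] [-0.65  1.29  0.04]
theta 1.095959964843275 r 0.08390927734777986 12.35
```

Call:
{"api": "send_rows", "payload": {"plan": [[[0,0.04,0],[0,0,0]],[[0,0.02,0],[0,0,0]],[[0,0,0],[0,0,0]],[[0,0,0],[0,0,0]],[[0,0,0],[0,0,0]],[[0,0,0],[0,0,0]],[[0,0,0],[0,0,0]],[[0,0,0],[0,0,0]],[[0,0,0],[0,0,0]],[[0,0,0],[0,0,0]]]}}

```text
time: 13.65
tool_pos: [0.5259, 0.1125, 0.1931]
tool_rot: [-3.136, -0.001, 2.089]
contact_force: [-11.0, -5.1, 6.7]
opening: 0.0006
grip_force: 6.5
```

```bash
python3 f.py
```

```text
[-10.4  -4.9   6.6] push 11.5 [0.9 0.3 0.6] [0.5259 0.1125 0.193 ] [-0.82  1.59 -0.01]
theta 1.1071085885934393 r 0.08401747163388153 13.85
```

Call:
{"api": "send_rows", "payload": {"plan": [[[0,-0.3,0],[0,0,0]],[[0,-0.5,0],[0,0,0]],[[0,-0.3,-0.6],[0,0,0]],[[0,0,-1],[0,0,0]],[[0,0,-1],[0,0,0]],[[0,0,-0.6],[0,0,0]],[[0.7,0.15,0],[0,0,0]],[[0.7,0.15,0],[0,0,0]],[[0,0,0],[0,0,0]],[[0,0,0],[0,0,0]]]}}

```text
time: 15.15
tool_pos: [0.4932, 0.134, 0.2729]
tool_rot: [-3.141, -0.0, 2.09]
contact_force: [0.0, 0.1, 0.3]
opening: 0.0005
grip_force: 0.0
```

```bash
python3 - <<'E'
from h import *
o=robot.observe();print(o["tool_pos"],o["contact_force"])
p,d,W,c=cam("wrist");b=cam("top");s=cam("side")
np.savez("b.npz",wp=p,ww=W,tw=b[2],sw=s[2])
print("cam",-c[1].T@c[2],c[1][2],c[0][0,0],"stirrer px",proj([.451,.296,.15],c),"hook",proj([.531,.14,.2],c))
im=np.hstack([p,cv2.resize(s[0][100:220,200:340],(448,384))])
cv2.imwrite("pics/w1.png",cv2.resize(im,(800,320)))
E
```

```text
[0.49319418 0.13396907 0.27294554] [0.02613124 0.14698433 0.26412279]
cam [0.45489147 0.20071088 0.43146527] [ 0.1390881  -0.24686686 -0.95901577] 328.21103975991485 stirrer px [317.58550894 -20.68282217] hook [306.64020119 222.24929235]
```

View pics/w1.png

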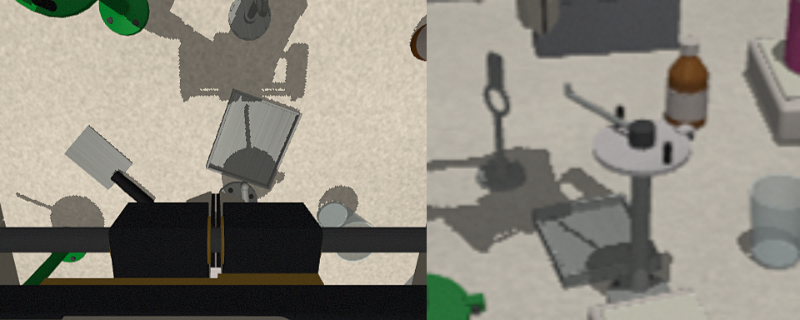

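The wrist view (left) shows the tray at (253,138) with the hook's shadow on it, and the stirrer disc at the top edge (250,15). The side view (right) shows the hook turned to the tray side, end at (566,88), with the stirrer still standing at (497,125). Next I measure the bar and the stirrer.

```bash
cat > m.py <<'E'
from h import *
R=lambda x:np.round(x,4)
def box(W,x0,x1,y0,y1,z0,z1): return (W[...,0]>x0)&(W[...,0]<x1)&(W[...,1]>y0)&(W[...,1]<y1)&(W[...,2]>z0)&(W[...,2]<z1)
def hook(W,n):
    q=W[box(W,.47,.57,.085,.17,.192,.222)]
    if len(q)<5: return
    # keep outside collar
    l=cv2.fitLine(q[:,:2].astype(np.float32),cv2.DIST_HUBER,0,.01,.01).ravel(); s=(q[:,:2]-l[2:])@l[:2]
    print(n,"bar",len(q),R(l),"theta",np.arctan(-l[1]/l[0]),"ends",R(l[2:]+s.min()*l[:2]),R(l[2:]+s.max()*l[:2]),"z",R(q[:,2].mean()),R(q[:,2].max()))
def stir(W,n):
    for zz in((.126,.163),(.085,.125)):
        q=W[box(W,.41,.49,.25,.34,*zz)]
        if len(q)<10: continue
        rr=cv2.minAreaRect((q[:,:2]*1e4).astype(np.float32)); print(n,zz,len(q),R(q.mean(0)),"rect",R(np.array(rr[0])/1e4),R(np.array(rr[1])/1e4),rr[2])
E
python3 - <<'E'
from m import *
z=np.load("b.npz")
for k in("ww","tw","sw"): hook(z[k],k);stir(z[k],k)
E
```

```text
ww bar 215 [ 0.6239 -0.7815  0.525   0.1301] theta 0.8970777 ends [0.5176 0.1394] [0.531  0.1227] z 0.2063 0.2143
ww (0.085, 0.125) 263 [0.4597 0.2895 0.1081] rect [0.4589 0.291 ] [0.0068 0.0223] 45.21935272216797
tw bar 30 [ 0.8187 -0.5742  0.5543  0.094 ] theta 0.61158127 ends [0.5432 0.1018] [0.5675 0.0847] z 0.203 0.2108
tw (0.085, 0.125) 10 [0.4616 0.2888 0.1034] rect [0.4608 0.2896] [0.0034 0.0118] 42.33522415161133
sw bar 61 [ 0.6003 -0.7997  0.529   0.1179] theta 0.9268589 ends [0.5144 0.1374] [0.5579 0.0793] z 0.2023 0.2105
sw (0.126, 0.163) 71 [0.4505 0.2944 0.1453] rect [0.4488 0.2949] [0.0144 0.0219] 61.29188919067383
sw (0.085, 0.125) 62 [0.451  0.2963 0.1047] rect [0.451 0.298] [0.0099 0.0374] 40.557579040527344
```

Call:
{"api": "send_rows", "payload": {"plan": [[[0.7,0,0],[0,0,0]],[[0.7,0,0],[0,0,0]],[[0.7,0,0],[0,0,0]],[[0.7,0,0],[0,0,-0.05]],[[0,0,0],[0,0,-0.05]],[[0,0,0],[0,0,-0.05]],[[0,0,0],[0,0,-0.05]],[[0,0,0],[0,0,0]],[[0,0,0],[0,0,0]],[[0,0,0],[0,0,0]]], "gripper": 0.2}}

```text
time: 16.55
tool_pos: [0.4587, 0.1947, 0.2735]
tool_rot: [-3.142, 0.0, 2.402]
contact_force: [-0.6, -0.7, -0.7]
opening: 0.0552
grip_force: 0.0
```

```bash
python3 - <<'E'
from m import *
o=robot.observe();print(o["tool_pos"],o["tool_rot"])
p,d,W,c=cam("wrist");hook(W,"w");stir(W,"w"); cv2.imwrite("pics/w2.png",p)
E
```

```text
[0.45868806 0.19469069 0.27345261] [-3.14157017e+00  7.79263945e-05  2.40196474e+00]
w bar 277 [ 0.5772 -0.8166  0.5266  0.1267] theta 0.95546395 ends [0.5175 0.1396] [0.5367 0.1124] z 0.2053 0.2139
w (0.126, 0.163) 244 [0.4497 0.2961 0.1468] rect [0.4523 0.2986] [0.0096 0.018 ] 46.2274284362793
w (0.085, 0.125) 414 [0.4522 0.2984 0.1058] rect [0.4525 0.2986] [0.0083 0.0414] 41.617671966552734
```

View pics/w2.png

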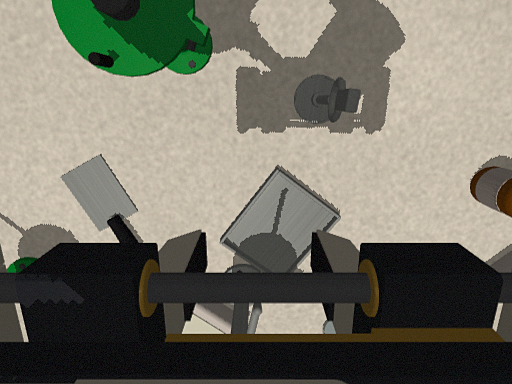

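Call:
{"api": "send_rows", "payload": {"plan": [[[0.6,0.58,0],[0,0,0]],[[0.6,0.58,0],[0,0,0]],[[0.6,0.58,0],[0,0,0]],[[0.6,0.58,0],[0,0,0]],[[0.58,0.56,0],[0,0,0]],[[0,0,0],[0,0,0.055]],[[0,0,0.6],[0,0,0]],[[0,0,0.6],[0,0,0]],[[0,0,0.6],[0,0,0]],[[0,0,0],[0,0,0]]]}}

```text
time: 17.85
tool_pos: [0.4515, 0.2973, 0.2266]
tool_rot: [-3.138, -0.001, 2.316]
contact_force: [0.1, -0.2, 0.0]
opening: 0.0549
grip_force: 0.0
```

```bash
python3 - <<'E'
from m import *
o=robot.observe();print(o["tool_pos"],o["tool_rot"][2])
for n in("top","side","wrist"):
    W=cam(n)[2]; stir(W,n)
E
```

```text
[0.45149584 0.29734093 0.22661999] 2.316328453633762
side (0.126, 0.163) 71 [0.4507 0.2951 0.1444] rect [0.4509 0.2965] [0.0125 0.0224] 39.86079788208008
side (0.085, 0.125) 65 [0.451  0.2959 0.1049] rect [0.4512 0.2976] [0.0104 0.0401] 39.712677001953125
wrist (0.126, 0.163) 180 [0.4478 0.3054 0.1473] rect [0.4529 0.2996] [0.01   0.0181] 40.88081741333008
wrist (0.085, 0.125) 149 [0.4437 0.3099 0.117 ] rect [0.4465 0.3067] [0.0071 0.0212] 36.10947799682617
```

Call:
{"api": "send_rows", "payload": {"plan": [[[0.03,0,0.6],[0,0,0.015]],[[0,0,0.6],[0,0,0]],[[0,0,0.6],[0,0,0]],[[0,0,0.6],[0,0,0]],[[0,0,0.6],[0,0,0]],[[0,0,0.59],[0,0,0]],[[0,0,0],[0,0,0]],[[0,0,0],[0,0,0]],[[0,0,0],[0,0,0]],[[0,0,0],[0,0,0]]]}}

```text
time: 19.25
tool_pos: [0.4519, 0.2985, 0.1391]
tool_rot: [3.141, 0.0, 2.293]
contact_force: [0.3, -0.4, 0.4]
opening: 0.0548
grip_force: 0.0
```

Call:
{"api": "send_rows", "payload": {"plan": [[[0,0,0],[0,0,0]],[[0,0,0],[0,0,0]],[[0,0,0],[0,0,0]],[[0,0,0],[0,0,0]],[[0,0,0],[0,0,0]],[[0,0,0],[0,0,0]],[[0,0,0],[0,0,0]],[[0,0,0],[0,0,0]],[[0,0,0],[0,0,0]],[[0,0,0],[0,0,0]]], "gripper": -1, "force": 25}}

```text
time: 20.5
tool_pos: [0.4517, 0.2984, 0.1385]
tool_rot: [-3.141, -0.0, 2.293]
contact_force: [-0.1, -0.8, -3.2]
opening: 0.0099
grip_force: 25.0
```

Call:
{"api": "send_rows", "payload": {"plan": [[[0,0,-0.5],[0,0,0]],[[0,0,-0.7],[0,0,0]],[[0,0,-0.7],[0,0,0]],[[0,0,-0.7],[0,0,0]],[[0,0,-0.7],[0,0,0]],[[0,0,-0.66],[0,0,-0.09]],[[0,0,0],[0,0,-0.09]],[[0,0,0],[0,0,-0.09]],[[0,0,0],[0,0,-0.09]],[[0,0,0],[0,0,-0.09]]]}}

```text
time: 21.75
tool_pos: [0.4518, 0.2985, 0.2386]
tool_rot: [3.141, 0.001, 3.004]
contact_force: [-0.5, 1.1, -2.2]
opening: 0.01
grip_force: 25.0
```

Call:
{"api": "send_rows", "payload": {"plan": [[[0,0,0],[0,0,-0.09]],[[0,0,0],[0,0,-0.09]],[[0,0,0],[0,0,-0.1]],[[0,0,0],[0,0,-0.1]],[[0,0,0],[0,0,-0.109]],[[0.32,-0.9,0],[0,0,0]],[[0.32,-0.9,0],[0,0,0]],[[0.32,-0.9,0],[0,0,0]],[[0.32,-0.9,0],[0,0,0]],[[0.32,-0.9,0],[0,0,0]]]}}

```text
time: 23.0
tool_pos: [0.4855, 0.1832, 0.2387]
tool_rot: [-3.141, 0.001, -2.515]
contact_force: [0.3, 0.0, -3.8]
opening: 0.0095
grip_force: 25.0
```

Call:
{"api": "send_rows", "payload": {"plan": [[[0,0,0],[0,0,0]],[[0,0,0],[0,0,0]],[[0,0,0],[0,0,0]],[[0,0,0],[0,0,0]],[[0,0,0],[0,0,0]],[[0,0,0],[0,0,0]],[[0,0,0],[0,0,0]],[[0,0,0],[0,0,0]],[[0,0,0],[0,0,0]],[[0,0,0],[0,0,0]]]}}

```text
time: 24.25
tool_pos: [0.4853, 0.1838, 0.2377]
tool_rot: [-3.141, -0.0, -2.516]
contact_force: [0.7, -0.5, -3.1]
opening: 0.0096
grip_force: 25.0
```

```bash
python3 - <<'E'
from m import *
o=robot.observe();P=o["tool_pos"];print(P,o["tool_rot"],o["opening"])
for n in("side","wrist","top"):
    p,d,W,c=cam(n); hook(W,n)
    q=W[box(W,P[0]-.03,P[0]+.03,P[1]-.03,P[1]+.03,P[2]-.0325-.021,P[2]-.011)]
    if len(q)>10:
        rr=cv2.minAreaRect((q[:,:2]*1e4).astype(np.float32)); print(n,"ring",len(q),R(q.mean(0)),R(np.array(rr[0])/1e4),R(np.array(rr[1])/1e4),rr[2],R(q.min(0)),R(q.max(0)))
    if n=="side": 
        u,v=proj(P-[0,0,.03],c).astype(int); print(u,v); S=cv2.resize(p[v-60:v+60,u-60:u+90],(500,400),interpolation=cv2.INTER_CUBIC)
cv2.imwrite("pics/s2.png",S)
E
```

```text
[0.48525991 0.18381978 0.23770077] [-3.14146801e+00 -2.06415029e-06 -2.51558087e+00] 0.009641942294798068
side bar 59 [ 0.5968 -0.8024  0.5309  0.1163] theta 0.93124044 ends [0.4842 0.1791] [0.5579 0.0801] z 0.2021 0.2146
side ring 91 [0.4831 0.1809 0.2052] [0.4838 0.1815] [0.0404 0.0103] 34.576148986816406 [0.4673 0.1664 0.1845] [0.4992 0.1954 0.2265]
238 124
wrist bar 1447 [ 0.6399 -0.7685  0.5415  0.1071] theta 0.8764659 ends [0.5155 0.1384] [0.5636 0.0806] z 0.2041 0.2137
wrist ring 388 [0.4738 0.1762 0.2162] [0.4776 0.1788] [0.0234 0.0095] 37.65290069580078 [0.4674 0.1707 0.1847] [0.4897 0.1892 0.2266]
top bar 30 [ 0.6118 -0.791   0.5509  0.0975] theta 0.9124874 ends [0.5195 0.1381] [0.5629 0.0819] z 0.2037 0.2103
```

View pics/s2.png

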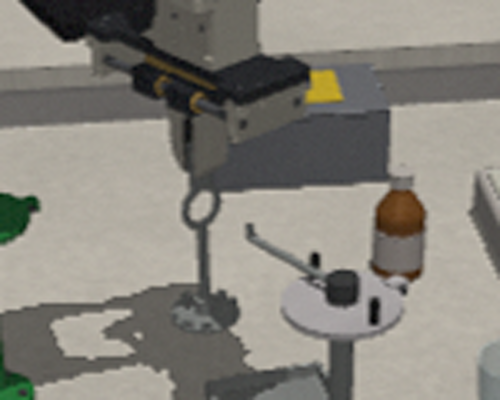

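Call:
{"api": "send_rows", "payload": {"plan": [[[0,-0.34,0],[0,0,0]],[[0,-0.34,0],[0,0,0]],[[0,-0.34,0],[0,0,0]],[[0,-0.34,0],[0,0,0]],[[0,-0.34,0],[0,0,0]],[[0,-0.34,0],[0,0,0]],[[0,-0.34,0],[0,0,0]],[[0,-0.34,0],[0,0,0]],[[0,-0.34,0],[0,0,0]],[[0,-0.34,0],[0,0,0]]]}}

```text
time: 25.65
tool_pos: [0.5353, 0.1145, 0.2377]
tool_rot: [-3.142, -0.0, -2.515]
contact_force: [-0.2, 0.8, -2.5]
opening: 0.0097
grip_force: 25.0
```

```bash
python3 - <<'E'
from m import *
import time
o=robot.observe();P=o["tool_pos"];print(P,o["tool_rot"],o["contact_force"])
p,d,W,c=cam("side"); u,v=proj(P-[0,0,.03],c).astype(int); cv2.imwrite("pics/s3.png",cv2.resize(p[v-50:v+60,u-60:u+80],(560,440),interpolation=cv2.INTER_CUBIC))
E
```

```text
[0.53534846 0.11451615 0.23769531] [-3.14150917e+00 -5.68274464e-05 -2.51549011e+00] [-0.21738104  0.75073806 -2.50998972]
```

View pics/s3.png

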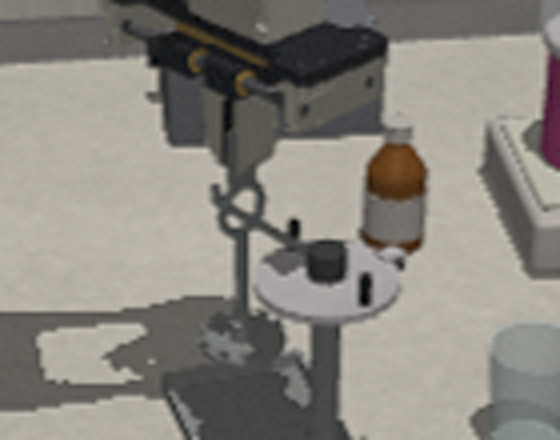

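The ring at (240,205) has the bar passing through it, with the upturned end at (217,193) outside. Now I lower it.

Call:
{"api": "send_rows", "payload": {"plan": [[[0,0,0.1],[0,0,0]],[[0,0,0.1],[0,0,0]],[[0,0,0.1],[0,0,0]],[[0,0,0.1],[0,0,0]],[[0,0,0.08],[0,0,0]],[[0,0,0],[0,0,0]],[[0,0,0],[0,0,0]],[[0,0,0],[0,0,0]],[[0,0,0],[0,0,0]],[[0,0,0],[0,0,0]]]}}

```text
time: 26.95
tool_pos: [0.535, 0.115, 0.2257]
tool_rot: [-3.141, 0.0, -2.516]
contact_force: [0.1, 0.8, -2.7]
opening: 0.0094
grip_force: 25.0
```

Call:
{"api": "send_rows", "payload": {"plan": [[[0,0,0.04],[0,0,0]],[[0,0,0.04],[0,0,0]],[[0,0,0.04],[0,0,0]],[[0,0,0],[0,0,0]],[[0,0,0],[0,0,0]],[[0,0,0],[0,0,0]],[[0,0,0],[0,0,0]],[[0,0,0],[0,0,0]],[[0,0,0],[0,0,0]],[[0,0,0],[0,0,0]]]}}

```text
time: 28.2
tool_pos: [0.535, 0.115, 0.2227]
tool_rot: [-3.142, -0.0, -2.516]
contact_force: [0.3, 0.0, -3.2]
opening: 0.0098
grip_force: 25.0
```

Call:
{"api": "send_rows", "payload": {"plan": [[[0,0,0.04],[0,0,0]],[[0,0,0],[0,0,0]],[[0,0,0],[0,0,0]],[[0,0,0],[0,0,0]],[[0,0,0.04],[0,0,0]],[[0,0,0],[0,0,0]],[[0,0,0],[0,0,0]],[[0,0,0],[0,0,0]],[[0,0,0],[0,0,0]],[[0,0,0],[0,0,0]]]}}

```text
time: 29.45
tool_pos: [0.5351, 0.115, 0.2209]
tool_rot: [-3.141, 0.0, -2.516]
contact_force: [-1.1, 1.0, 3.5]
opening: 0.0097
grip_force: 25.0
```

Call:
{"api": "send_rows", "payload": {"plan": [[[0,0,-0.03],[0,0,0]],[[0,0,0],[0,0,0]],[[0,0,0],[0,0,0]],[[0,0,0],[0,0,0]],[[0,0,0],[0,0,0]],[[0,0,0],[0,0,0]],[[0,0,0],[0,0,0]],[[0,0,0],[0,0,0]],[[0,0,0],[0,0,0]],[[0,0,0],[0,0,0]]]}}

```text
time: 30.7
tool_pos: [0.535, 0.115, 0.2214]
tool_rot: [-3.142, -0.0, -2.515]
contact_force: [0.8, 0.0, 0.2]
opening: 0.0103
grip_force: 25.0
```

Call:
{"api": "send_rows", "payload": {"plan": [[[0,0,0],[0,0,0]],[[0,0,0],[0,0,0]],[[0,0,0],[0,0,0]],[[0,0,0],[0,0,0]],[[0,0,0],[0,0,0]],[[0,0,0],[0,0,0]],[[0,0,0],[0,0,0]],[[0,0,0],[0,0,0]],[[0,0,0],[0,0,0]],[[0,0,0],[0,0,0]]], "gripper": -0.1}}

```text
time: 31.95
tool_pos: [0.535, 0.115, 0.2214]
tool_rot: [-3.142, -0.0, -2.515]
contact_force: [0.3, 0.3, -0.6]
opening: 0.0413
grip_force: 0.0
```

Call:
{"api": "send_rows", "payload": {"plan": [[[0,0,-0.2],[0,0,0]],[[0,0,-0.3],[0,0,0]],[[0,0,-0.4],[0,0,0]],[[0,0,-0.6],[0,0,0]],[[0,0,-0.8],[0,0,0]],[[0,0,-0.8],[0,0,0]],[[0,0,-0.8],[0,0,0]],[[0,0,-0.8],[0,0,0]],[[0,0,0],[0,0,0]],[[0,0,0],[0,0,0]]]}}

```text
time: 33.2
tool_pos: [0.5348, 0.115, 0.3385]
tool_rot: [3.141, -0.001, -2.515]
contact_force: [0.6, 0.8, 0.1]
opening: 0.0412
grip_force: 0.0
```

```bash
python3 - <<'E'
from m import *
o=robot.observe();print(o["tool_pos"],o["contact_force"],o["opening"])
for i in range(3):
    p,d,W,c=cam("side"); hook(W,"side")
    for lo,hi in((.205,.25),(.088,.105),(.11,.16)):
        q=W[box(W,.49,.58,.07,.17,lo,hi)]; print(lo,len(q),R(q.mean(0)),R(q.max(0)))
u,v=proj([.53,.115,.19],c).astype(int); cv2.imwrite("pics/s4.png",cv2.resize(p[v-50:v+60,u-60:u+80],(560,440),interpolation=cv2.INTER_CUBIC))
E
```

```text
[0.53475866 0.11497887 0.33846995] [0.57497786 0.80765201 0.07037215] 0.04123330302186126
side bar 127 [ 0.6202 -0.7845  0.532   0.1124] theta 0.9018371 ends [0.5132 0.1362] [0.5589 0.0783] z 0.2048 0.222
0.205 120 [0.5327 0.1101 0.2254] [0.5678 0.1383 0.2473]
0.088 108 [0.535  0.1132 0.0927] [0.564  0.1439 0.1045]
0.11 54 [0.5339 0.1118 0.1342] [0.5395 0.1185 0.1588]
side bar 120 [ 0.6385 -0.7697  0.5344  0.1091] theta 0.8783031 ends [0.512  0.1361] [0.5589 0.0795] z 0.2051 0.222
0.205 117 [0.5327 0.1103 0.226 ] [0.5679 0.1395 0.2481]
0.088 97 [0.5349 0.1123 0.0928] [0.562  0.1436 0.1041]
0.11 52 [0.5339 0.112  0.1349] [0.5394 0.118  0.159 ]
side bar 117 [ 0.613  -0.7901  0.5324  0.1115] theta 0.91100466 ends [0.5126 0.137 ] [0.5582 0.0782] z 0.2051 0.2217
0.205 120 [0.5331 0.11   0.2251] [0.5675 0.1393 0.2484]
0.088 97 [0.5349 0.1121 0.0929] [0.5624 0.1435 0.104 ]
0.11 52 [0.5341 0.1117 0.1332] [0.5394 0.1205 0.1577]
```

View pics/s4.png

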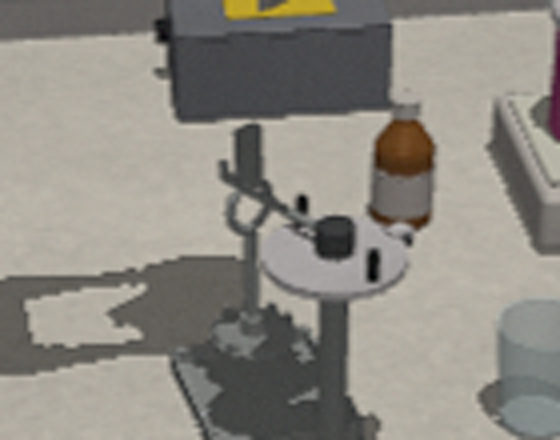

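The stirrer hangs upright and still by its ring at (245,205), behind the upturned end at (225,175). The gripper is clear.

```bash
python3 -c "
from cell import robot
print(robot.hand_in())"
```

```text
the job is handed in; nothing more can be done
None
```

I leaned the hook on its tray-side stop pin at about 11.5 N (roughly 0.05 rad), hung the stirrer by its eye behind the upturned end, upright and still over the tray, and handed the job in at about 33 s; no verdict came back.

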